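Close the label tub with its keyed lid

TASK

Take the white lid off the book easel and close the clear tub with it: the lid's red lugs must drop into the notches of the tub's collar, so that the lid sits fully home and level on the rim. Set it on gently, without dropping or forcing it, let go of it, and leave the other things on the table where they are.

Things in the scene. Friction and masses are not known exactly. Their poses are not given: they have to be found in the camera images.
- lid: Round white plastic lid, 0.15 to 0.31 kg: top plate 140 mm across, 6 mm thick, and below it a central plug 111 mm across, 14 mm deep. Origin: centre of the plate's underside, the face that rests on the rim; z out of its top. At the start it lies tilted 30 degrees on the easel, plug on the board, edge against two pegs, its x pointing up the slope.
- lid_handle (a point): Middle of the lid's black bar handle, 26 mm above the lid's origin; axes as the lid's. The bar is 50 mm long along x, 14 mm wide along y, 40 mm high (6 to 46 mm above the origin), fixed to the plate.
- lid_lug (a point): Middle of one of three red lugs under the lid's plate, outside the plug, 63 mm from its axis. This one is at the lid's +x, the others at 120 and 240 degrees about its z. Each is 10 mm wide along the rim, 8 mm radially, and reaches 8 mm below the plate; red marks on top of the plate show where they are.
- tub: Clear plastic tub stuck to the table (cannot move), 132 mm across, label rolls inside. Origin: centre of its underside, z up. A collar at its mouth has an upper blue part with three notches 120 degrees apart for the lid's lugs. Their direction differs each time and is NOT given by the tub's orientation: see it or feel for it. The collar does not turn.
- tub_rim (a point): Centre of the tub's rim, the collar's flat blue top, 120 mm above the tub's origin. Collar 136 mm outside, 116 mm inside diameter. Notches 18 mm wide, 10 mm deep, open in- and outwards, black at the bottom. Wrongly turned, the lid rides with its lugs on the rim, 8 mm too high, plug inside the collar with 2.5 mm play; turned to fit, it sinks by itself (off-centre it can hang tilted).
- easel: Plywood book easel fixed to the table, about 180 x 150 mm on plan. Origin: centre of its underside. Its board rises at 30 degrees towards its +x and faces up and to its -x (towards the robot); the middle of the board's face is 65 mm above the origin. Two brass pegs, 10 mm thick, stand 24 mm out of the board's lower part.
- tape_roll: Bystander, loose: a roll of brown tape lying flat, 80 mm across, 48 mm high. Origin: centre of its underside.
- stamp: Bystander, loose: a small wooden hand stamp standing upright, 36 mm across, 66 mm high. Origin: centre of its underside.
- books: Bystander, loose: a pile of two books, 150 x 210 mm, 52 mm high. Origin: centre of its underside.
- mug: Bystander, loose: a blue mug, 76 mm across, 90 mm high. Origin: centre of its underside.
- glue: Bystander, loose: a white glue bottle, 52 mm across, 140 mm high. Origin: centre of its underside.
There are look-alikes about, which are no part of the job. Several things have the shape of the lid; the one meant has the colours described above.

How it is judged:
By the outcome, as a careful person would: the job done as asked, in the order asked, and still so for the second after the job is handed in, with the robot touching nothing.
It also fails if it takes over 72 s, if anything falls off the work surface, if the arm or the gripper's body presses on something with over 40 N, if the wrist force passes 120 N, or if a joint passes its speed limit or range.

ROBOT

A 7-joint arm with a two-finger parallel gripper is mounted at the origin on the work surface. World frame = base frame: x ahead of the robot, y to its left, z up, the work surface at z = 0. Lengths are in m, angles in rad, forces in N, time in s.
With the tool pointing down it reaches from about 0.4 to 0.85 m from the base axis. Payload 10.4 kg.
Tool frame: the origin (TCP) lies midway between the tips of the shut fingers; the grasp point (between the pads) lies hold_point_z behind it (hold_point_z is the distance from the TCP to the grasp point, in m); z points along the fingers, y is the line along which they close (so a half turn about z gives the same grasp; the last joint's range is limited). The gripper opens to 87 mm and grips with 3 to 60 N. Pads are 19 mm wide; open, the fingers measure 117 mm over their backs; the gripper's body (75 mm by 190 mm) begins 51 mm behind the grasp point.
Start: joints at [-1.216, 0.332, -0.065, 1.46, 0.022, 1.35, -0.088], TCP at [0.231, 0.581, 0.223] pointing down, gripper open.
Joint ranges: [-2.6, 2.6], [-0.5, 2.12], [-1.47, 1.34], [0.16, 2.42], [-1.27, 4.41], [0.06, 2.06], [-2.6, 2.6]. Speed limits (rad/s): [2.22, 2.22, 2.79, 2.79, 3.14, 3.14, 3.14].

INTERFACE

Orientations are given as a unit quaternion [x, y, z, w].
In Python, from bench import * gives the robot as it stands. The module is installed in compiled form; this text tells all that it offers.
- The arm moves only by the tool drive_tool, never from a script. Its argument "increments" is a list of rows, each a list of 6 numbers: the shift along the tool's x, y, z scaled (see below), then the turn, a rotation vector about the tool's x, y, z scaled (see below). In form: [[dx, dy, dz, rx, ry, rz], ...]. A call has exactly 5 rows; each row is the pose to reach, as a shift and turn from the pose commanded when the call began, along the tool's axes at that moment; what a row does not reach only later rows make up. The controller multiplies each number of a shift by 300 mm and each number of a turn by pi/4 rad. A row lasts 1/12 s, in which the tool goes at most 41.7 mm and 7.16 degrees, less where a joint would pass 70% of its speed; a pose out of reach is approached as far as the arm can. A call with a number of a shift or a turn outside -1 to 1 is refused whole. A call with a gripper value outside its range is refused whole. "claw" is the closure, from 0 (fully open) to 1 (shut), set as the call begins (left out, the last holds). The fingers move at their own pace and stop on an object; "force" is the grip in N (left out, the last holds). Time passes only in rows, so rows that repeat a pose let the fingers close, or fill a call up. It gives the time, the measured TCP pose, the force, the opening and the grip force at its end, in the units of the state.
- read_state(): the state, without advancing time (a new reading comes with each control period).
- camera(name): name is "scene" or "top" or "wrist"; returns the picture (384x512x3 uint8, blue, green, red); there is no depth.
- get_calibration(name): a dict with "K" (3x3 intrinsics, pixels), "position" and "rotation" of the camera in the world. Camera axes: x right, y down, z forward; pixel columns grow to the right and rows downward; lengths in m; the calibration is good to about 2 mm. A picture is of the moment at which its call begins: read the wrist's pose just before it. get_calibration takes no time and is no camera call; for the wrist camera it gives the pose at the moment of the call.
- close_job(): hands the job in; it is judged then, once.
The state is a dict: "time": time; "joint_positions": joint angles; "joint_vel": joint speeds; "joint_torque": joint torques, N m; "ee_pos": TCP position; "eef_rot": TCP orientation; "ft_force": force on the tool from outside, world axes, zero at the start; "torque": the same for the moment, N m; "width": finger opening in m; "grip_force": force on a finger pad.
Only numpy, scipy, OpenCV 4.12 (cv2) and the standard library are available. Lean on these libraries where they do the work, as an engineer would, in place of code of your own. Each camera call takes 0.05 s, during which the arm holds its last target. There are 200 camera calls.

## Working session

There is one attempt and no reset: what is moved stays moved. The work goes in short steps, Python scripts to look and compute and a tool call to move; the robot and the scene stay as the last step left them, time stands still between calls to the robot, and variables do not carry over. Pictures are saved under pics/ and viewed, at most 10 in all, crops included, and the job is handed in when it is done.

Besides the shell and the picture viewer there is one more tool, called after "Request:" by a JSON object that holds its "name" and its "arguments", one argument or row to a line. drive_tool: Moves the arm, as the interface text tells. Its arguments: {"type":"object","properties":{"increments":{"type":"array","items":{"type":"array","items":{"type":"number"}}},"claw":{"type":"number"},"force":{"type":"number"}},"required":["increments"]}

```bash
mkdir -p pics; python3 - <<'E'
from bench import *
import cv2,numpy as np
s=read_state();print(s)
for n in("scene","top"):
    c=get_calibration(n);print(n,c)
    cv2.imwrite(f"pics/{n}0.png",cv2.resize(camera(n),(800,600),interpolation=cv2.INTER_CUBIC))
E
```

```text
{'time': 0.0, 'joint_positions': array([-1.21563938,  0.33283889, -0.06469984,  1.46094626,  0.02161116,
        1.34988771, -0.08853853]), 'joint_vel': array([-1.13864462e-04, -1.80910701e-03,  1.00394019e-03,  3.18896502e-04,
       -3.54229179e-05, -1.54706513e-03,  7.35175999e-05]), 'joint_torque': array([-1.11125823e-04, -6.23265767e+01,  2.47087033e-02, -3.89893591e+01,
       -6.12807018e-02,  4.00554284e-02,  1.67671706e-04]), 'ee_pos': array([0.23038988, 0.58057261, 0.22177217]), 'eef_rot': array([ 1.87764818e-01,  9.82213772e-01, -6.85945911e-04, -9.25378716e-05]), 'ft_force': array([ 0.51130829, -0.26827179,  0.35341047]), 'torque': array([ 0.01162097, -0.00532913, -0.00640533]), 'grip_force': 0.0, 'width': 0.08737660407091306}
scene {'K': array([[492.18785137,   0.        , 258.13451085],
       [  0.        , 492.18785137, 189.15593621],
       [  0.        ,   0.        ,   1.        ]]), 'position': array([1.07992929, 1.08285797, 1.04431859]), 'rotation': array([ 0.21613181,  0.87258577, -0.42572578, -0.10314396])}
top {'K': array([[373.05856575,   0.        , 255.27982432],
       [  0.        , 373.05856575, 194.86092234],
       [  0.        ,   0.        ,   1.        ]]), 'position': array([0.28557855, 0.00184903, 1.44697219]), 'rotation': array([ 0.70782281, -0.70194745,  0.0633395 , -0.04737889])}
```

View pics/scene0.png

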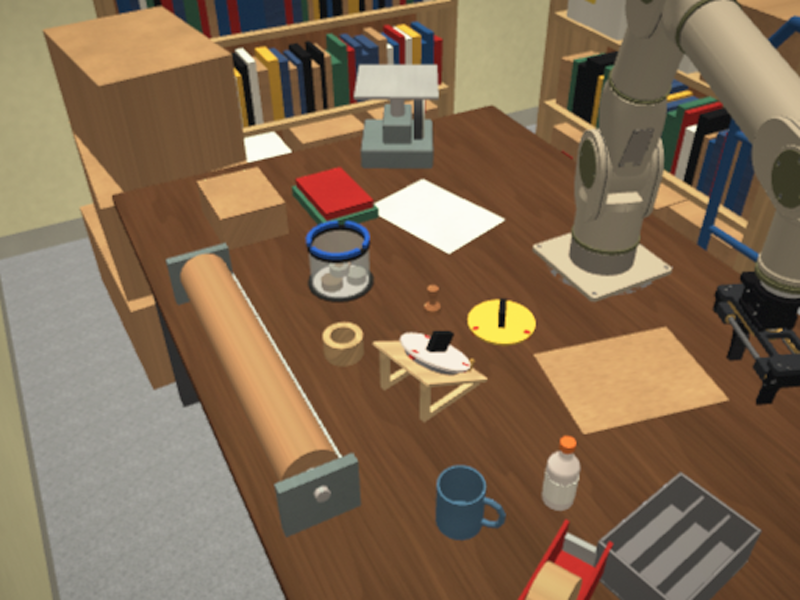

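View pics/top0.png

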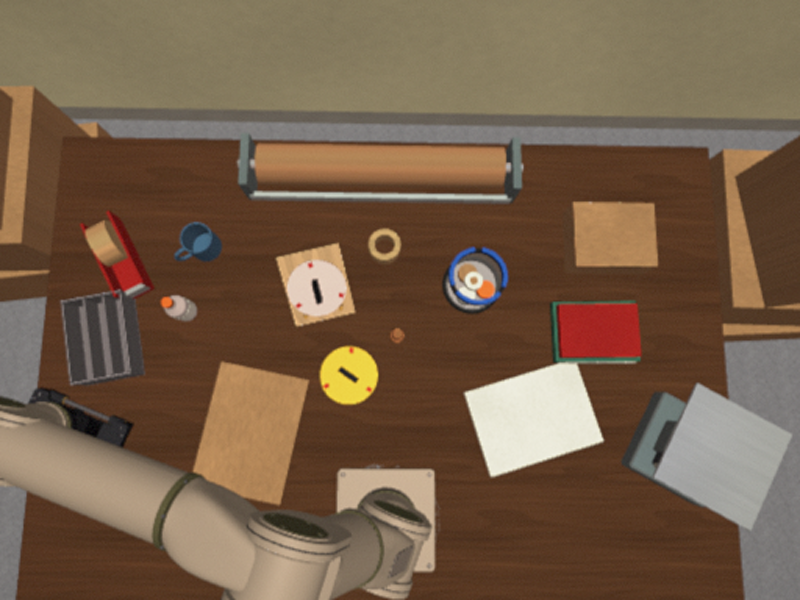

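The top view (800x600) shows two candidates: the white lid on the easel at (317,288) and a yellow look-alike lying flat at (349,375). The description says white with red marks on the easel, so I choose the first. The tub is at (475,280). Next I'll take a close crop to check that and measure.

```bash
cat > h.py <<'E'
from bench import *
import cv2,numpy as np
from scipy.spatial.transform import Rotation as R
from scipy.optimize import least_squares
def proj(c,P):
    p=R.from_quat(c["rotation"]).inv().apply(np.atleast_2d(P)-c["position"])
    return (p[:,:2]/p[:,2:])@np.diag([c["K"][0,0],c["K"][1,1]])+c["K"][:2,2]
def ray(c,uv,z):
    d=R.from_quat(c["rotation"]).apply(np.linalg.solve(c["K"],[uv[0],uv[1],1]))
    return c["position"]+d*(z-c["position"][2])/d[2]
def blobs(m,box,amin=3):
    x0,y0,x1,y1=box;q=np.zeros_like(m);q[y0:y1,x0:x1]=m[y0:y1,x0:x1]
    n,_,st,ce=cv2.connectedComponentsWithStats(q.astype(np.uint8))
    return [(ce[i].round(2),int(st[i,4])) for i in range(1,n) if st[i,4]>=amin]
def red(im):
    b,g,r=[im[...,i].astype(int) for i in range(3)];return (r>g+60)&(r>b+60)
def blue(im):
    b,g,r=[im[...,i].astype(int) for i in range(3)];return (b>r+60)&(b>g+40)
E
python3 - <<'E'
from h import *
t=camera("top");s=camera("scene");ct=get_calibration("top");cs=get_calibration("scene")
print("top",blobs(red(t),(170,150,232,215)));print("scene",blobs(red(s),(250,205,308,243)))
m=t.max(2)<45;print("blk",blobs(m,(190,170,220,205)));m=s.max(2)<45;print(blobs(m,(265,205,295,230)))
a=t[150:215,170:235];b=t[150:215,275:340]
cv2.imwrite("pics/crop.png",cv2.resize(np.hstack([a,b]),(800,400),interpolation=cv2.INTER_CUBIC))
ys,xs=np.nonzero(blue(t)[150:205,280:330]);pts=np.c_[xs+280,ys+150].astype(np.float32)
e=cv2.fitEllipse(cv2.convexHull(pts));print(e,ray(ct,e[0],.115))
ys,xs=np.nonzero(blue(s)[130:190,185:245]);pts=np.c_[xs+185,ys+130].astype(np.float32)
e=cv2.fitEllipse(cv2.convexHull(pts));print(e,ray(cs,e[0],.112))
E
```

```text
top [(array([198. , 169.2]), 10), (array([218.  , 188.33]), 9), (array([190.5, 195. ]), 10)]
scene [(array([303.89, 209.67]), 9), (array([273.25, 215.12]), 8), (array([265.5, 224.5]), 6), (array([262.67, 228.11]), 9), (array([297.4, 232.6]), 5)]
blk [(array([202.37, 186.3 ]), 27)]
[(array([281.15, 217.61]), 152)]
((305.712646484375, 176.15243530273438), (36.40917205810547, 37.41193389892578), 122.35145568847656) [ 0.56736926 -0.21160636  0.115     ]
((215.81101989746094, 152.8638458251953), (24.604101181030273, 40.38519287109375), 85.6630859375) [ 0.56307976 -0.21826867  0.112     ]
```

View pics/crop.png

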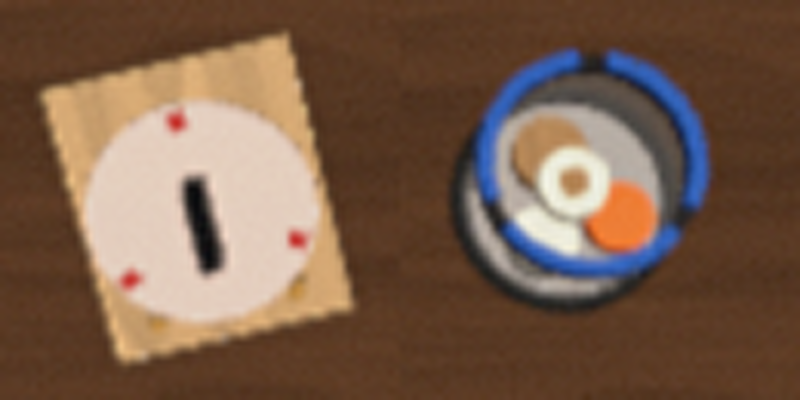

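The left crop confirms the white lid, with red marks at (177,122), (298,240), (130,280) and a black bar. The right crop shows the blue collar with black notches at (592,62), (497,212), (682,214). I'll fit both poses.

```bash
cat >> h.py <<'E'
def lidpts(x,y,z,yaw,tilt=30):
    Rm=R.from_euler("zy",[yaw,-np.radians(tilt)]) # x up the slope
    a=np.radians([0,120,240]);r=.063
    L=np.r_[np.c_[r*np.cos(a),r*np.sin(a),[.006]*3],[[0,0,.046]]]
    return np.array([x,y,z])+Rm.apply(L),Rm
E
python3 - <<'E'
from h import *
ct=get_calibration("top");cs=get_calibration("scene")
obs=np.array([[198,169.2],[190.5,195],[218,188.33]])
sc=blobs(red(camera("scene")),(250,205,308,243),1)
def f(p):
    P,_=lidpts(*p);r=(proj(ct,P[:3])-obs).ravel()
    return r
def f2(p):return np.r_[f(p),f3(p)]
S0=None
x=least_squares(f,[.55,.15,.1,.2]).x;print("top only",x,f(x).round(2));print(proj(cs,lidpts(*x)[0]).round(1))
# notch direction & tub from top
N=np.array([[275+(u-400)/6.154-.5,150+v/6.154-.5] for u,v in((592,62),(497,212),(682,214))])
def g(p):
    a=p[2]+np.radians([0,120,240]);P=np.c_[p[0]+.063*np.cos(a),p[1]+.063*np.sin(a),[.112]*3]
    return (proj(ct,P)-N).ravel()
q=least_squares(g,[.567,-.21,0]).x;print(q[:2],np.degrees(q[2]),g(q).round(2))
s=camera("scene");c=s[125:245,180:320]
cv2.imwrite("pics/scrop.png",cv2.resize(c,(700,600),interpolation=cv2.INTER_CUBIC))
print("hold",[k for k in dir() if 'hold' in k], hold_point_z if 'hold_point_z' in globals() else None)
E
```

```text
top only [0.55170401 0.17522575 0.02520344 0.2409219 ] [-0.34 -0.17  0.34 -0.24  0.01  0.42]
[[262.4 241.9]
 [294.5 251. ]
 [270.5 228.6]
 [282.1 229.5]]
[ 0.56904868 -0.21108292] -0.8871080708358551 [-0.25 -0.42  0.26 -0.02 -0.01  0.43]
hold ['hold_point_z'] 0.0187
```

View pics/scrop.png

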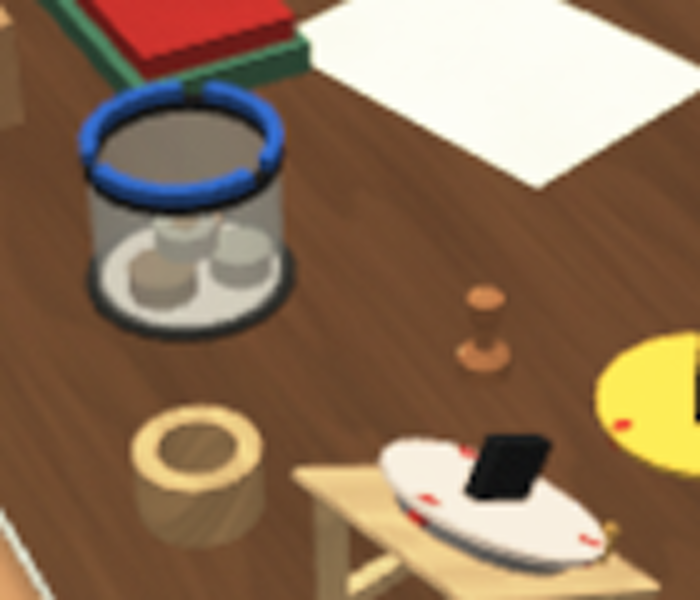

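The scene crop shows the marks at (430,499)=0°, (590,540)=120° and (468,452)=240°, with collar notches at about (190,95), (88,165) and (262,172). I'll do a joint fit and plan the grasp.

```bash
python3 - <<'E'
from h import *
ct=get_calibration("top");cs=get_calibration("scene");st=read_state()
ot=np.array([[198,169.2],[190.5,195],[218,188.33]]);os=np.array([[265.5,224.3],[297.5,232.5],[273.1,214.9]])
def f(p):
    P,_=lidpts(*p);return np.r_[(proj(ct,P[:3])-ot).ravel(),(proj(cs,P[:3])-os).ravel()]
x=least_squares(f,[.55,.15,.1,.2]).x;print("lid",x,f(x).round(2));print(proj(cs,lidpts(*x)[0])[3],proj(ct,lidpts(*x)[0])[3])
Rm=lidpts(*x)[1];print("Rz",Rm.as_matrix())
Ns=np.array([[180+u/5-.5,125+v/5-.5] for u,v in((88,165),(262,172))])
N=np.array([[275+(u-400)/6.154-.5,150+v/6.154-.5] for u,v in((592,62),(497,212),(682,214))])
a=lambda th:np.radians([0,120,240])+th
P=lambda p:np.c_[p[0]+.063*np.cos(a(p[2])),p[1]+.063*np.sin(a(p[2])),[.112]*3]
g=lambda p:(proj(ct,P(p))-N).ravel()
q=least_squares(g,[.567,-.21,0]).x;print(proj(cs,P(q)),Ns)
# tool target: z=-lid z ; y=+-lid y
Z=-Rm.as_matrix()[:,2];cur=R.from_quat(st["eef_rot"]);print("cur",cur.as_matrix().round(3))
hp=x[:3]+.030*Rm.as_matrix()[:,2]
for s in(1,-1):
    Y=s*Rm.as_matrix()[:,1];T=R.from_matrix(np.c_[np.cross(Y,Z),Y,Z])
    print(s,T.as_quat(),"rel rotvec",(cur.inv()*T).as_rotvec(), "tcp grasp",hp+.0187*Z)
E
```

```text
lid [0.54027826 0.16869394 0.08100359 0.2413528 ] [-0.63 -0.52 -0.21  0.46  0.57  0.88 -0.53  0.43  0.04  2.05 -0.16 -2.54]
[284.87518411 212.53506777] [200.8007289  188.28412767]
Rz [[ 8.40924110e-01 -2.06994301e-01 -5.00000000e-01]
 [ 2.39016431e-01  9.71015523e-01  6.93889390e-18]
 [ 4.85507761e-01 -1.19508216e-01  8.66025404e-01]]
[[197.61681848 159.20778904]
 [230.1907079  160.13220247]
 [217.30118315 144.24305524]] [[197.1 157.5]
 [231.9 158.9]]
cur [[-0.929  0.369 -0.   ]
 [ 0.369  0.929 -0.   ]
 [-0.    -0.    -1.   ]]
1 [-0.11628174  0.95890107 -0.0311576   0.25693677] rel rotvec [-0.0366589  -0.53075066 -0.6046094 ] tcp grasp [0.53462826 0.16869394 0.09078968]
-1 [0.95890107 0.11628174 0.25693677 0.0311576 ] rel rotvec [-0.68753672  0.0474881   2.44923961] tcp grasp [0.53462826 0.16869394 0.09078968]
```

Bug found: I used lowercase (extrinsic) Euler angles. I'll fix that and refit, and add a planner that prints the relative motion.

```bash
sed -i 's/from_euler("zy"/from_euler("ZY"/' h.py; cat >> h.py <<'E'
def rel(pos,T):
    st=read_state();c=R.from_quat(st["eef_rot"])
    d=c.inv().apply(np.array(pos)-st["ee_pos"]);w=(c.inv()*T).as_rotvec()
    print("t %.2f"%st["time"],"shift/0.3",(d/.3).round(4),"turn/(pi/4)",(w/(np.pi/4)).round(4),"|mm|",round(1e3*np.linalg.norm(d),1),"deg",round(np.degrees(np.linalg.norm(w)),2))
def Tlid(yaw,tilt=30):
    M=R.from_euler("ZY",[yaw,-np.radians(tilt)]).as_matrix()
    Y=M[:,1];Z=-M[:,2];return R.from_matrix(np.c_[np.cross(Y,Z),Y,Z]),M
E
python3 - <<'E'
from h import *
ct=get_calibration("top");cs=get_calibration("scene");st=read_state()
ot=np.array([[198,169.2],[190.5,195],[218,188.33]]);os=np.array([[265.5,224.3],[297.5,232.5],[273.1,214.9]])
def f(p):
    P,_=lidpts(*p);return np.r_[(proj(ct,P[:3])-ot).ravel(),(proj(cs,P[:3])-os).ravel()]
x=least_squares(f,[.55,.15,.1,.2]).x;print("lid",x,f(x).round(2))
T,M=Tlid(x[3]);hp=x[:3]+.030*M[:,2]+.0187*-M[:,2];print("grasp tcp",hp)
for d in(.10,):
    p=hp+d*M[:,2];print(p);rel(p,T)
E
```

```text
lid [0.54026383 0.16937328 0.08078286 0.2513578 ] [-0.22 -0.55 -0.61  0.79  0.51  0.56 -0.77 -0.09  0.86  0.44 -0.76 -0.33]
grasp tcp [0.53479138 0.16796802 0.09056895]
[0.4863626  0.15553205 0.17717149]
t 0.30 shift/0.3 [-1.3156 -1.003   0.1509] turn/(pi/4) [-0.2102 -0.6445 -0.7823] |mm| 498.4 deg 46.58
```

Request:
{"name": "drive_tool", "arguments": {
  "increments": [
    [-0.11,-0.08,-0.02,-0.024,-0.076,-0.092],
    [-0.22,-0.16,-0.04,-0.048,-0.152,-0.184],
    [-0.33,-0.24,-0.06,-0.072,-0.228,-0.276],
    [-0.44,-0.32,-0.08,-0.096,-0.304,-0.368],
    [-0.53,-0.4,-0.08,-0.12,-0.38,-0.46]
  ],
  "claw": 0,
  "force": 30
}}

```text
time: 0.72
ee_pos: [0.3359, 0.4093, 0.2479]
eef_rot: [0.005, 0.988, 0.019, 0.156]
ft_force: [1.1, -0.9, 0.4]
width: 0.0865
grip_force: 0.0
```

```bash
cat > go.py <<'E'
from h import *
import sys
# pregrasp
T,M=Tlid(.2514);d=float(sys.argv[1]);rel(np.array([.5348,.1680,.0906])+d*M[:,2],T)
E
python3 go.py .1
```

```text
t 0.72 shift/0.3 [-0.4188 -0.8517  0.3487] turn/(pi/4) [-0.0878 -0.2601 -0.3186] |mm| 303.3 deg 18.93
```

Request:
{"name": "drive_tool", "arguments": {
  "increments": [
    [-0.05,-0.11,0.03,-0.018,-0.052,-0.064],
    [-0.1,-0.22,0.06,-0.036,-0.104,-0.128],
    [-0.15,-0.33,0.1,-0.054,-0.156,-0.192],
    [-0.2,-0.44,0.14,-0.07,-0.21,-0.256],
    [-0.25,-0.55,0.19,-0.088,-0.26,-0.319]
  ]
}}

```text
time: 1.13
ee_pos: [0.422, 0.2452, 0.2091]
eef_rot: [-0.121, 0.958, 0.033, 0.256]
ft_force: [2.6, 0.2, 1.3]
width: 0.0868
grip_force: 0.0
```

```bash
python3 go.py .1
```

```text
t 1.13 shift/0.3 [-0.0624 -0.3431  0.1586] turn/(pi/4) [ 0.0007 -0.0014  0.0008] |mm| 114.9 deg 0.08
```

Request:
{"name": "drive_tool", "arguments": {
  "increments": [
    [-0.02,-0.1,0.04,0,0,0],
    [-0.04,-0.2,0.08,0,0,0],
    [-0.06,-0.3,0.13,0,0,0],
    [-0.06,-0.34,0.158,0,0,0],
    [-0.06,-0.34,0.158,0,0,0]
  ]
}}

```text
time: 1.55
ee_pos: [0.4853, 0.1539, 0.1752]
eef_rot: [-0.118, 0.96, 0.031, 0.254]
ft_force: [-0.3, 0.2, 0.1]
width: 0.087
grip_force: 0.0
```

```bash
python3 go.py .1; python3 - <<'E'
from h import *
st=read_state();c=get_calibration("wrist");w=camera("wrist")
P,M=lidpts(.54026,.16937,.08078,.2514)
print(proj(c,P).round(1)); print(blobs(red(w),(0,0,512,384),15))
for p in proj(c,P): cv2.circle(w,tuple(int(v) for v in p),4,(255,0,255),1)
cv2.imwrite("pics/w1.png",w)
E
```

```text
t 1.55 shift/0.3 [-0.0075  0.0044 -0.0032] turn/(pi/4) [-0.0041 -0.0078 -0.008 ] |mm| 2.8 deg 0.53
[[258.8 249.3]
 [317.1 156.9]
 [199.8 157.4]
 [258.6 203. ]]
[(array([203.74, 157.47]), 133), (array([314.02, 157.06]), 133), (array([259. , 244.5]), 90)]
```

View pics/w1.png

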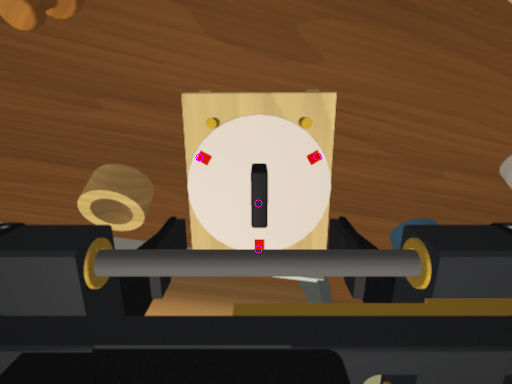

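The wrist view shows the white lid centred between the fingers: handle at (259,195), marks at (204,157), (314,157), (259,244). I'll refine with all three views and the mark radius left free.

```bash
python3 - <<'E'
from h import *
ct=get_calibration("top");cs=get_calibration("scene");cw=get_calibration("wrist")
ot=np.array([[198,169.2],[190.5,195],[218,188.33]]);os=np.array([[265.5,224.3],[297.5,232.5],[273.1,214.9]]);ow=np.array([[314.02,157.06],[203.74,157.47]])
def f(p):
    P,M=lidpts(*p[:4]);o=np.array(p[:3])+.006*M.as_matrix()[:,2];P=o+(P[:3]-o)*p[4]
    return np.r_[(proj(ct,P)-ot).ravel(),(proj(cs,P)-os).ravel(),(proj(cw,P[1:])-ow).ravel()]
x=least_squares(f,[.54,.169,.081,.25,1]).x;print(x,f(x).round(2))
T,M=Tlid(x[3]);g=x[:3]+(.030-.0187)*M[:,2];print("grasp tcp",g);rel(g,T)
E
```

```text
[0.53941599 0.17113634 0.07995726 0.24744631 0.94797991] [-0.41  0.55 -0.47  0.42 -0.81  0.66  0.49  0.35  0.36  0.5   0.15  0.58
 -0.28  0.46 -0.69  0.02]
grasp tcp [0.53393808 0.16975249 0.08974335]
t 1.60 shift/0.3 [-0.0056  0.0048  0.3342] turn/(pi/4) [-0.0001 -0.0069 -0.0017] |mm| 100.3 deg 0.32
```

Request:
{"name": "drive_tool", "arguments": {
  "increments": [
    [-0.001,0.001,0.08,0,-0.002,0],
    [-0.003,0.002,0.16,0,-0.004,0],
    [-0.005,0.004,0.24,0,-0.007,0],
    [-0.006,0.005,0.3,0,-0.007,-0.002],
    [-0.006,0.005,0.328,0,-0.007,-0.002]
  ]
}}

```text
time: 2.02
ee_pos: [0.5328, 0.1725, 0.0904]
eef_rot: [-0.122, 0.958, 0.032, 0.257]
ft_force: [-0.7, 0.0, -0.7]
width: 0.0872
grip_force: 0.0
```

Request:
{"name": "drive_tool", "arguments": {
  "increments": [
    [0,0,0,0,0,0],
    [0,0,0,0,0,0],
    [0,0,0,0,0,0],
    [0,0,0,0,0,0],
    [0,0,0,0,0,0]
  ],
  "claw": 1,
  "force": 35
}}

```text
time: 2.43
ee_pos: [0.5332, 0.1716, 0.093]
eef_rot: [-0.121, 0.958, 0.033, 0.258]
ft_force: [0.1, -0.4, -0.6]
width: 0.0613
grip_force: 0.0
```

Request:
{"name": "drive_tool", "arguments": {
  "increments": [
    [0,0,0,0,0,0],
    [0,0,0,0,0,0],
    [0,0,0,0,0,0],
    [0,0,0,0,0,0],
    [0,0,0,0,0,0]
  ]
}}

```text
time: 2.85
ee_pos: [0.5331, 0.1711, 0.0921]
eef_rot: [-0.121, 0.958, 0.032, 0.257]
ft_force: [-0.1, 0.1, -1.0]
width: 0.0286
grip_force: 0.0
```

Request:
{"name": "drive_tool", "arguments": {
  "increments": [
    [0,0,0,0,0,0],
    [0,0,0,0,0,0],
    [0,0,0,0,0,0],
    [0,0,0,0,0,0],
    [0,0,0,0,0,0]
  ]
}}

```text
time: 3.27
ee_pos: [0.5341, 0.1703, 0.0927]
eef_rot: [-0.12, 0.958, 0.032, 0.258]
ft_force: [3.2, -3.8, 1.2]
width: 0.0139
grip_force: 34.9
```

Request:
{"name": "drive_tool", "arguments": {
  "increments": [
    [0,0,-0.03,0,0,0],
    [0,0,-0.07,0,0,0],
    [0,0,-0.13,0,0,0],
    [0,0,-0.2,0,0,0],
    [0,0,-0.27,0,0,0]
  ]
}}

```text
time: 3.68
ee_pos: [0.4927, 0.1603, 0.162]
eef_rot: [-0.121, 0.958, 0.031, 0.257]
ft_force: [0.1, 0.1, -3.0]
width: 0.0135
grip_force: 35.0
```

```bash
cat > go2.py <<'E'
from h import *
import sys
# tub centre, notch ~ -0.9deg; grasp: lid origin = tcp + M z*( -off )
x,y,th,z=map(float,sys.argv[1:5])
T,M=Tlid(np.radians(th),0);rel([x,y,z],T)
E
python3 go2.py .568 -.212 -0.9 .24; python3 - <<'E'
from h import *
st=read_state();print(st["ft_force"],st["torque"],st["joint_positions"].round(2))
E
```

```text
t 3.68 shift/0.3 [-0.0734 -1.265  -0.2554] turn/(pi/4) [0.0863 0.6622 0.3311] |mm| 387.8 deg 33.54
[ 0.14268508  0.09953452 -2.9841418 ] [-0.10863038  0.87766962  0.02067876] [-0.97 -0.27  0.43  2.29  0.43  0.63  1.02]
```

Request:
{"name": "drive_tool", "arguments": {
  "increments": [
    [-0.02,-0.1,-0.05,0.01,0.07,0.04],
    [-0.04,-0.22,-0.1,0.02,0.15,0.08],
    [-0.06,-0.34,-0.15,0.03,0.23,0.12],
    [-0.07,-0.46,-0.2,0.04,0.31,0.16],
    [-0.07,-0.58,-0.22,0.05,0.39,0.2]
  ]
}}

```text
time: 4.1
ee_pos: [0.5228, -0.0126, 0.2323]
eef_rot: [-0.043, 0.993, 0.016, 0.107]
ft_force: [1.6, 0.3, -4.5]
width: 0.0138
grip_force: 35.0
```

```bash
python3 go2.py .568 -.212 -0.9 .24
```

```text
t 4.10 shift/0.3 [-0.0973 -0.6747 -0.0205] turn/(pi/4) [0.0429 0.2736 0.1306] |mm| 204.6 deg 13.78
```

Request:
{"name": "drive_tool", "arguments": {
  "increments": [
    [-0.02,-0.12,-0.01,0.01,0.07,0.03],
    [-0.04,-0.24,-0.02,0.02,0.14,0.07],
    [-0.06,-0.37,-0.02,0.03,0.21,0.1],
    [-0.08,-0.49,-0.02,0.043,0.274,0.13],
    [-0.09,-0.6,-0.02,0.043,0.274,0.13]
  ]
}}

```text
time: 4.52
ee_pos: [0.5658, -0.1846, 0.2362]
eef_rot: [0.004, 1.0, -0.001, -0.003]
ft_force: [1.2, 1.3, -2.1]
width: 0.0139
grip_force: 35.0
```

```bash
python3 go2.py .568 -.212 -0.9 .24
```

```text
t 4.52 shift/0.3 [-0.0082 -0.0912 -0.0123] turn/(pi/4) [-0.0038 -0.0065  0.0092] |mm| 27.7 deg 0.54
```

Request:
{"name": "drive_tool", "arguments": {
  "increments": [
    [-0.004,-0.03,0.05,-0.002,-0.004,0.004],
    [-0.008,-0.06,0.1,-0.004,-0.006,0.009],
    [-0.008,-0.091,0.16,-0.004,-0.006,0.009],
    [-0.008,-0.091,0.2,-0.004,-0.006,0.009],
    [-0.008,-0.091,0.21,-0.004,-0.006,0.009]
  ]
}}

```text
time: 4.93
ee_pos: [0.5643, -0.2141, 0.1726]
eef_rot: [0.011, 1.0, 0.0, 0.001]
ft_force: [-0.4, -0.1, -2.3]
width: 0.0137
grip_force: 35.0
```

Request:
{"name": "drive_tool", "arguments": {
  "increments": [
    [0,0,0,0,0,0],
    [0,0,0,0,0,0],
    [0,0,0,0,0,0],
    [0,0,0,0,0,0],
    [0,0,0,0,0,0]
  ]
}}

```text
time: 5.35
ee_pos: [0.5659, -0.2142, 0.1758]
eef_rot: [0.01, 1.0, 0.0, 0.003]
ft_force: [0.5, 1.3, -1.8]
width: 0.0135
grip_force: 35.0
```

```bash
python3 go2.py .568 -.212 -0.9 .174; python3 - <<'E'
from h import *
t=camera("top");s=camera("scene");w=camera("wrist");st=read_state();print(st["ee_pos"],R.from_quat(st["eef_rot"]).as_matrix().round(4),st["ft_force"],st["torque"])
print(blobs(red(t),(275,145,345,215)));print(blobs(red(s),(180,110,255,190)))
print("w",blobs(red(w),(0,0,512,384),15))
a=cv2.resize(t[145:210,270:335],(400,400),interpolation=cv2.INTER_CUBIC);b=cv2.resize(s[105:190,175:260],(400,400),interpolation=cv2.INTER_CUBIC)
cv2.imwrite("pics/hov.png",np.hstack([a,b]))
E
```

```text
t 5.35 shift/0.3 [-0.0067  0.0076  0.0061] turn/(pi/4) [ 0.0004  0.0075 -0.0065] |mm| 3.6 deg 0.45
[ 0.56567387 -0.2144406   0.17542476] [[-9.998e-01  2.130e-02  5.300e-03]
 [ 2.130e-02  9.998e-01  3.000e-04]
 [-5.300e-03  4.000e-04 -1.000e+00]] [ 0.66252205  0.21076672 -2.49668553] [ 0.0588465   0.06707477 -0.03391278]
[]
[(array([198.83, 121.2 ]), 212), (array([234.43, 129.23]), 44), (array([198.2, 143.6]), 5), (array([229.5, 145. ]), 4)]
w [(array([24.4 , 72.99]), 6487), (array([439.2,  36.2]), 20), (array([172.69, 179.94]), 301), (array([341.13, 179.8 ]), 305), (array([257.08, 300.47]), 87)]
```

View pics/hov.png

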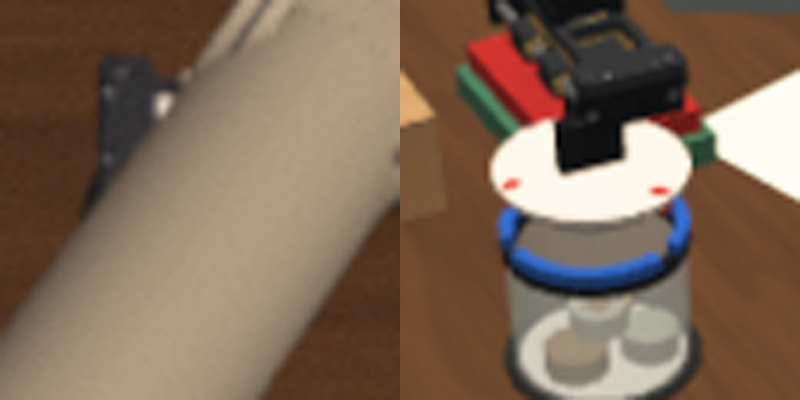

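The left (top) view is blocked by the arm. The right (scene) view shows the lid level over the tub, with front marks at crop (511,184) and (659,190) and front notches at about (505,255) and (675,255). Next I'll estimate the lid in the hand and the lid–tub offset.

```bash
python3 - <<'E'
from h import *
import cv2
cs=get_calibration("scene");cw=get_calibration("wrist");ct=get_calibration("top");st=read_state()
c=R.from_quat(st["eef_rot"]);p=st["ee_pos"]
ow=np.array([[341.13,179.8],[172.69,179.94]]);os=np.array([[229.5,145.],[198.2,143.6]])
def pts(q,r=.0597):  # q: lid origin in tool frame xyz, yaw rel
    a=q[3]+np.radians([0,120,240]);L=np.c_[r*np.cos(a),r*np.sin(a),[.006]*3]
    F=np.diag([-1,1,-1]) # lid axes in tool
    return p+c.apply(np.array(q[:3])+L@F.T)
P0=pts([0,0,.0113,0]);print("wpred",proj(cw,P0).round(1));print("scene pred",proj(cs,P0).round(1))
x=least_squares(lambda q:np.r_[(proj(cw,pts(q)[1:])-ow).ravel(),30*(q[2]-.0113)/.003],[0,0,.0113,0]).x;print("lid in tool (wrist)",x)
print("world",p+c.apply(x[:3]));print("scene pred from that",proj(cs,pts(x)).round(1))
for z in(.155,.1585,.162,.165,.17):
  m=[ray(cs,o,z+.006) for o in os];print("scene lid z",z,np.mean(m,0).round(4),np.linalg.norm(m[0]-m[1]).round(4))
# tub collar from scene: outline of blue top edge; silhouette fit of annulus in top and scene via IoU
s=camera("scene")
import numpy as np
def hull_pts(x,y,z0,z1):
    a=np.linspace(0,2*np.pi,90);return np.r_[[[x+.068*np.cos(t),y+.068*np.sin(t),z] for z in(z0,z1) for t in a]]
B=blue(s).copy();B[:, :185]=0;B[:,245:]=0;B[:130]=0;B[192:]=0
ys,xs=np.nonzero(B);print("blue scene ext cols",xs.min(),xs.max(),"row max",ys.max())
pr=proj(cs,hull_pts(.568,-.212,.110,.120));print("pred",pr.min(0),pr.max(0))
t0=cv2.resize(cv2.imread("pics/top0.png"),(512,384),interpolation=cv2.INTER_AREA);s0=cv2.resize(cv2.imread("pics/scene0.png"),(512,384),interpolation=cv2.INTER_AREA)
for im,cc,box in((t0,ct,(280,150,330,205)),(s0,cs,(185,130,245,192))):
    B=blue(im);k=np.zeros_like(B);k[box[1]:box[3],box[0]:box[2]]=1;B&=k
    ys,xs=np.nonzero(B)
    print("orig blue",xs.min(),xs.max(),ys.min(),ys.max(),"pred",proj(cc,hull_pts(.568,-.212,.110,.120)).min(0).round(1),proj(cc,hull_pts(.568,-.212,.110,.120)).max(0).round(1))
E
```

```text
wpred [[256.8 309.9]
 [343.2 183.5]
 [170.7 183.2]]
scene pred [[197.7 143.4]
 [229.1 144.4]
 [216.8 129.7]]
lid in tool (wrist) [2.02965167e-03 2.85910006e-05 1.13240387e-02 2.50283479e-03]
world [ 0.56370487 -0.21436572  0.16409023]
scene pred from that [[198.3 143.3]
 [229.7 144.3]
 [217.4 129.6]]
scene lid z 0.155 [ 0.5756 -0.1994  0.161 ] 0.1043
scene lid z 0.1585 [ 0.5775 -0.1943  0.1645] 0.1039
scene lid z 0.162 [ 0.5795 -0.1892  0.168 ] 0.1035
scene lid z 0.165 [ 0.5813 -0.1849  0.171 ] 0.1031
scene lid z 0.17 [ 0.5841 -0.1776  0.176 ] 0.1025
blue scene ext cols 196 236 row max 165
pred [194.84501262 141.30811682] [235.35616596 166.28853628]
orig blue 287 324 158 194 pred [287.1 157.6] [324.6 194.6]
orig blue 196 236 141 164 pred [194.8 141.3] [235.4 166.3]
```

```bash
cat > fit.py <<'E'
from h import *
ct=get_calibration("top");cs=get_calibration("scene")
D=[]
for n,c,b in(("top",ct,(430,230,530,325)),("scene",cs,(290,205,385,270))):
    im=cv2.imread(f"pics/{n}0.png").astype(float);f=np.clip((im[...,0]-im[...,2])/130,0,1)
    x0,y0,x1,y1=b;D.append((c,b,f[y0:y1,x0:x1]))
def render(c,b,x,y,th):
    x0,y0,x1,y1=b;S=4;m=np.zeros(((y1-y0)*S,(x1-x0)*S),np.uint8)
    for k in range(3):
        a=np.linspace(th+8.2+120*k,th+111.8+120*k,30)*np.pi/180;e=np.c_[np.cos(a),np.sin(a)]
        q=[np.c_[x+r*e[:,0],y+r*e[:,1],np.full(30,z)] for r in(.058,.068) for z in(.110,.120)]
        for i,j in((0,1),(2,3),(1,3)):
            u=(proj(c,np.r_[q[i],q[j]])+.5)*1.5625-[x0,y0]
            for t in range(29):
                cv2.fillConvexPoly(m,cv2.convexHull((u[[t,t+1,30+t,31+t]]*S*16).astype(np.int32)),255,shift=4)
    return cv2.GaussianBlur(cv2.resize(m,(x1-x0,y1-y0),interpolation=cv2.INTER_AREA)/255.,(0,0),.7)
def cost(p,sel=(0,1)):
    return sum(((render(D[i][0],D[i][1],p[0]/1e3,p[1]/1e3,p[2])-D[i][2])**2).sum() for i in sel)
from scipy.optimize import minimize
for sel in((0,),(1,),(0,1)):
    r=minimize(cost,[568,-212,-1],args=(sel,),method="Nelder-Mead",options=dict(initial_simplex=[[568,-212,-1],[572,-212,-1],[568,-208,-1],[568,-212,4]],xatol=.05,fatol=.05))
    print(sel,r.x.round(2),round(r.fun,1))
E
timeout 300 python3 fit.py
```

```text
(0,) [ 567.69 -211.11   -1.17] 26.4
(1,) [ 564.04 -215.98   -1.86] 53.5
(0, 1) [ 566.42 -212.24   -1.03] 186.8
```

The top and scene estimates differ by about 5 mm and the play is only 2.5 mm. I'll step aside and up and measure the tub with the wrist camera, which also sees the held lid.

Request:
{"name": "drive_tool", "arguments": {
  "increments": [
    [0,0,-0.1,0,0,0],
    [-0.02,0.03,-0.2,0,0,0],
    [-0.06,0.13,-0.28,0,0,0],
    [-0.12,0.24,-0.32,0,0,0],
    [-0.16,0.35,-0.32,0,0,0]
  ]
}}

```text
time: 5.97
ee_pos: [0.6172, -0.1101, 0.2749]
eef_rot: [0.011, 1.0, 0.0, 0.005]
ft_force: [-0.0, 0.2, -2.8]
width: 0.0139
grip_force: 35.0
```

Request:
{"name": "drive_tool", "arguments": {
  "increments": [
    [-0.04,0.1,0,0,0,0],
    [-0.04,0.13,0,0,0,0],
    [-0.04,0.13,0,0,0,0],
    [-0.04,0.13,0,0,0,0],
    [-0.04,0.13,0,0,0,0]
  ]
}}

```text
time: 6.38
ee_pos: [0.6277, -0.0734, 0.2716]
eef_rot: [0.012, 1.0, -0.0, 0.002]
ft_force: [0.1, -0.4, -1.7]
width: 0.0138
grip_force: 35.0
```

```bash
python3 - <<'E'
from h import *
st=read_state();c=get_calibration("wrist");w=camera("wrist");s2=read_state();print(st["ee_pos"],s2["ee_pos"],st["eef_rot"],np.abs(st["joint_vel"]).max())
import pickle;pickle.dump((st,c,w,s2),open("w2.pkl","wb"))
print(proj(c,[.5665,-.2125,.12]),blobs(red(w),(0,0,512,384),15));cv2.imwrite("pics/w2.png",w)
E
```

```text
[ 0.62768465 -0.07343492  0.27157113] [ 0.62765342 -0.0736842   0.27164704] [ 1.16555709e-02  9.99929270e-01 -1.64672402e-04  2.36129017e-03] 0.010615706659055802
[[124.45215418 121.20879666]] [(array([129.12, 105.04]), 659), (array([172.67, 180.02]), 302), (array([341.1 , 179.79]), 306), (array([257.08, 300.47]), 87)]
```

View pics/w2.png

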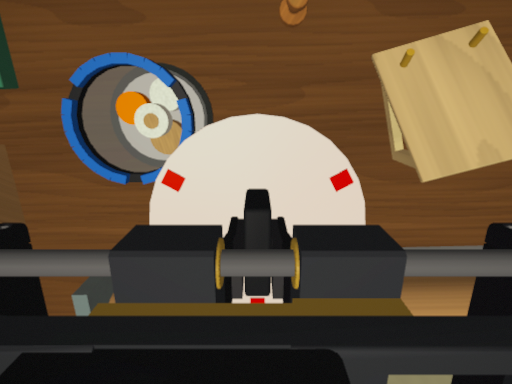

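The wrist view shows the full collar centred at about (128,118), with notches at about (186,90), (71,90), (133,180), plus the held lid with marks at (173,180) and (341,180). I'll fit both here.

```bash
cat > fitw.py <<'E'
from h import *
import pickle
from scipy.optimize import minimize
st,c,w,s2=pickle.load(open("w2.pkl","rb"))
b=(50,40,205,195);x0,y0,x1,y1=b
im=w.astype(float);f=np.clip((im[...,0]-im[...,2])/100,0,1)[y0:y1,x0:x1]
white=(w.min(2)>185)
def render(x,y,th,zt):
    S=4;m=np.zeros(((y1-y0)*S,(x1-x0)*S),np.uint8)
    for k in range(3):
        a=np.linspace(th+8.2+120*k,th+111.8+120*k,30)*np.pi/180;e=np.c_[np.cos(a),np.sin(a)]
        q=[np.c_[x+r*e[:,0],y+r*e[:,1],np.full(30,z)] for r in(.058,.068) for z in(zt-.010,zt)]
        for i,j in((0,1),(2,3),(1,3)):
            u=(proj(c,np.r_[q[i],q[j]])+.5)-[x0,y0]
            for t in range(29):cv2.fillConvexPoly(m,cv2.convexHull((u[[t,t+1,30+t,31+t]]*S*16).astype(np.int32)),255,shift=4)
    return cv2.GaussianBlur(cv2.resize(m,(x1-x0,y1-y0),interpolation=cv2.INTER_AREA)/255.,(0,0),.7)
ok=np.ones_like(f);ok[125:,95:]=0
def cost(p):return (ok*(render(p[0]/1e3,p[1]/1e3,p[2],p[3]/1e3)-f)**2).sum()
B=np.array([566,-213,-1,120.])
r=minimize(cost,B,method="Nelder-Mead",options=dict(initial_simplex=[B]+[B+d for d in np.diag([4,4,5,5.])],xatol=.03,fatol=.02))
print("tub free z",r.x.round(2),r.fun)
r=minimize(lambda p:cost([*p,120]),B[:3],method="Nelder-Mead",options=dict(initial_simplex=[B[:3]]+[B[:3]+d for d in np.diag([4,4,5.])],xatol=.03,fatol=.02))
print("tub z120",r.x.round(2),r.fun)
# lid edge: rightward/upward boundary by radial scan from (257,225)
E=[]
for a in np.radians(np.r_[np.arange(-165,-15,3)]):
    if -150<np.degrees(a)<-118:continue
    rr=np.arange(80,140,.25);u=257+rr*np.cos(a);v=222+rr*np.sin(a)
    g=cv2.remap(w[...,0],u.astype(np.float32)[None],v.astype(np.float32)[None],cv2.INTER_LINEAR)[0].astype(float)
    i=np.nonzero(g<150)[0];E.append((u[i[0]],v[i[0]]))
E=np.array(E);T=R.from_quat(st["eef_rot"]);p=st["ee_pos"]
def circ(q):
    t=np.linspace(0,2*np.pi,721);L=np.c_[.07*np.cos(t),.07*np.sin(t),np.full(721,.006)]@np.diag([-1,1,-1])
    L=R.from_rotvec([q[3],q[4],0]).apply(L) if len(q)>3 else L
    return proj(c,p+T.apply(np.array(q[:3])+L))
def res(q):
    C=circ(q);d=E[:,None]-C[None];k=(d**2).sum(2).argmin(1);ce=C.mean(0)
    n=C[k]-ce;n/=np.linalg.norm(n,axis=1)[:,None];return ((E-C[k])*n).sum(1)
o=least_squares(res,[0,0,.0115],diff_step=1e-3,x_scale=.01);print("lid in tool",o.x.round(4),"rms px",np.sqrt((o.fun**2).mean()).round(2),"world",(p+T.apply(o.x)).round(4))
e=least_squares(lambda q:np.r_[res(q),(q[2]-.0115)/.001*.0],[*o.x,0,0],diff_step=1e-3,x_scale=.01);print("with tilt",e.x.round(4),np.sqrt((e.fun**2).mean()).round(2))
q=o.x
for rr in(.058,.060,.063):
    a=np.radians([120,240]);L=np.c_[rr*np.cos(a),rr*np.sin(a),[.006]*2]@np.diag([-1,1,-1]);print(rr,proj(c,p+T.apply(q+L)).round(1))
E
timeout 400 python3 fitw.py
```

```text
tub free z [ 567.41 -210.69   -1.59  120.54] 380.8420257807548
tub z120 [ 567.36 -210.84   -1.44] 383.91240364210495
lid in tool [-0.0001  0.0021  0.0583] rms px 7.48 world [ 0.6281 -0.0713  0.2133]
with tilt [ 0.0011  0.0078  0.0125  0.5439 -0.1781] 7.21
0.058 [[326.2 168.6]
 [193.4 168.4]]
0.06 [[328.6 167.3]
 [191.1 167.1]]
0.063 [[332.2 165.3]
 [187.5 165.1]]
```

```bash
python3 - <<'E'
s=open("fitw.py").read().split("r=minimize(cost")[0]+"# lid"+open("fitw.py").read().split("# lid",1)[1]
s=s.replace("if -150<np.degrees(a)<-118:continue","if np.degrees(a)<-112 and np.degrees(a)>-158:continue")
s=s.replace("i=np.nonzero(g<150)[0];E.append((u[i[0]],v[i[0]]))","i=np.nonzero(g>150)[0][-1];E.append((u[i],v[i]))")
s=s.replace("o=least","print(np.hypot(*(E-[257,222]).T).round(0));o=least")
open("fitl.py","w").write(s)
E
python3 fitl.py
```

```text
[109. 140. 124. 108. 108. 108. 108. 108. 108. 108. 108. 108. 108. 108.
 108. 108. 108. 108. 108. 109. 109. 108. 109. 109. 109. 109. 109. 109.
 110. 109. 109. 109. 110. 109. 109.]
lid in tool [ 0.0006 -0.0035  0.0018] rms px 3.96 world [ 0.6271 -0.0769  0.2698]
with tilt [ 0.0011 -0.0031  0.0019  0.1799  0.0832] 3.73
0.058 [[339.2 188.3]
 [162.3 188. ]]
0.06 [[342.4 186.6]
 [159.1 186.3]]
0.063 [[347.2 184. ]
 [154.3 183.7]]
```

Two outlier points remain; I'll drop them and use a robust loss.

```bash
sed -i 's/^E=np.array(E);/E=np.array(E);E=E[np.hypot(*(E-[257,222]).T)<113];/' fitl.py; python3 fitl.py
```

```text
[109. 108. 108. 108. 108. 108. 108. 108. 108. 108. 108. 108. 108. 108.
 108. 108. 108. 109. 109. 108. 109. 109. 109. 109. 109. 109. 110. 109.
 109. 109. 110. 109. 109.]
lid in tool [-0.0001  0.      0.0198] rms px 0.25 world [ 0.6279 -0.0734  0.2517]
with tilt [-0.0002  0.0001  0.0193 -0.003  -0.0196] 0.24
0.058 [[336.9 181.4]
 [177.1 181.2]]
0.06 [[339.8 179.9]
 [174.2 179.6]]
0.063 [[344.1 177.6]
 [169.9 177.3]]
```

```bash
python3 go2.py .568 -.211 -1.4 .20
```

```text
t 6.43 shift/0.3 [ 0.189  -0.4623  0.2379] turn/(pi/4) [-0.0001  0.0062  0.0007] |mm| 166.0 deg 0.28
```

Request:
{"name": "drive_tool", "arguments": {
  "increments": [
    [0.04,-0.1,0,0,0.003,0],
    [0.08,-0.22,0,0,0.006,0],
    [0.13,-0.33,0.05,0,0.006,0.001],
    [0.18,-0.43,0.12,0,0.006,0.001],
    [0.189,-0.462,0.2,0,0.006,0.001]
  ]
}}

```text
time: 6.85
ee_pos: [0.5649, -0.2172, 0.2122]
eef_rot: [0.016, 1.0, -0.001, 0.001]
ft_force: [0.6, -1.7, -2.1]
width: 0.0138
grip_force: 35.0
```

Request:
{"name": "drive_tool", "arguments": {
  "increments": [
    [0,0,0.03,0,0,0],
    [0,0,0.04,0,0,0],
    [0,0,0.04,0,0,0],
    [0,0,0.04,0,0,0],
    [0,0,0.04,0,0,0]
  ]
}}

```text
time: 7.27
ee_pos: [0.5698, -0.2086, 0.2002]
eef_rot: [0.01, 1.0, -0.0, 0.001]
ft_force: [-0.1, -0.6, -2.2]
width: 0.0132
grip_force: 35.0
```

```bash
python3 go2.py .568 -.211 -1.4 .16; python3 - <<'E'
from h import *
for i in range(6):
    s=camera("scene");st=read_state();print(st["ee_pos"].round(4),R.from_quat(st["eef_rot"]).as_matrix()[:,2].round(4),st["ft_force"].round(2),st["torque"].round(3))
E
python3 go2.py .568 -.211 -1.4 .16
```

```text
t 7.27 shift/0.3 [ 0.0059 -0.008   0.1341] turn/(pi/4) [-0.0001  0.0019  0.0047] |mm| 40.3 deg 0.23
[ 0.5697 -0.2087  0.2001] [ 0.0015 -0.     -1.    ] [ 0.5   0.59 -2.32] [-0.033 -0.008  0.001]
[ 0.5695 -0.2088  0.2   ] [ 0.0013 -0.     -1.    ] [ 0.35 -0.33 -2.07] [0.046 0.003 0.008]
[ 0.5693 -0.2089  0.1998] [ 0.0011  0.     -1.    ] [-0.09 -1.13 -2.62] [-0.018  0.021  0.038]
[ 0.5692 -0.2089  0.1997] [ 8.e-04  1.e-04 -1.e+00] [-0.42  0.03 -2.73] [ 0.092  0.048 -0.007]
[ 0.5691 -0.209   0.1995] [ 6.e-04  2.e-04 -1.e+00] [-0.36  0.44 -2.03] [ 0.002 -0.022  0.021]
[ 0.5689 -0.2091  0.1994] [ 4.e-04  2.e-04 -1.e+00] [-0.13  0.73 -1.93] [ 0.056  0.052 -0.009]
t 7.57 shift/0.3 [ 0.003  -0.0064  0.1314] turn/(pi/4) [0.0003 0.0005 0.0032] |mm| 39.5 deg 0.14
```

Request:
{"name": "drive_tool", "arguments": {
  "increments": [
    [0,0,0.04,0,0,0.002],
    [0,0,0.08,0,0,0.002],
    [0,0,0.1,0,0,0.002],
    [0,0,0.11,0,0,0.002],
    [0,0,0.115,0,0,0.002]
  ]
}}

```text
time: 7.98
ee_pos: [0.5683, -0.2091, 0.1636]
eef_rot: [0.012, 1.0, 0.0, -0.001]
ft_force: [0.1, -0.3, -2.6]
width: 0.0136
grip_force: 35.0
```

Request:
{"name": "drive_tool", "arguments": {
  "increments": [
    [0,0,0,0,0,0],
    [0,0,0,0,0,0],
    [0,0,0,0,0,0],
    [0,0,0,0,0,0],
    [0,0,0,0,0,0]
  ]
}}

```text
time: 8.4
ee_pos: [0.5689, -0.2093, 0.1649]
eef_rot: [0.012, 1.0, 0.0, 0.0]
ft_force: [0.5, -0.7, -2.7]
width: 0.0135
grip_force: 35.0
```

Request:
{"name": "drive_tool", "arguments": {
  "increments": [
    [0,0,0,0,0,0],
    [0,0,0,0,0,0],
    [0,0,0,0,0,0],
    [0,0,0,0,0,0],
    [0,0,0,0,0,0]
  ]
}}

```text
time: 8.82
ee_pos: [0.5688, -0.2092, 0.1646]
eef_rot: [0.012, 1.0, 0.0, 0.0]
ft_force: [0.4, -0.9, -2.7]
width: 0.0137
grip_force: 35.0
```

```bash
python3 go2.py .568 -.211 -1.4 .15
```

```text
t 8.82 shift/0.3 [ 0.0024 -0.0059  0.0488] turn/(pi/4) [0.0004 0.0001 0.0007] |mm| 14.8 deg 0.04
```

Request:
{"name": "drive_tool", "arguments": {
  "increments": [
    [0.002,-0.006,0.005,0,0,0],
    [0.002,-0.006,0.01,0,0,0],
    [0.002,-0.006,0.015,0,0,0],
    [0.002,-0.006,0.02,0,0,0],
    [0.002,-0.006,0.024,0,0,0]
  ]
}}

```text
time: 9.23
ee_pos: [0.568, -0.211, 0.1572]
eef_rot: [0.012, 1.0, 0.0, -0.0]
ft_force: [-1.3, -0.3, -3.1]
width: 0.014
grip_force: 35.0
```

Request:
{"name": "drive_tool", "arguments": {
  "increments": [
    [0,0,0.003,0,0,0],
    [0,0,0.006,0,0,0],
    [0,0,0.009,0,0,0],
    [0,0,0.012,0,0,0],
    [0,0,0.014,0,0,0]
  ]
}}

```text
time: 9.65
ee_pos: [0.5681, -0.211, 0.1531]
eef_rot: [0.012, 1.0, 0.0, 0.0]
ft_force: [0.2, 1.2, -2.5]
width: 0.0136
grip_force: 35.0
```

```bash
python3 go2.py .568 -.211 -1.4 .14;python3 - <<'E'
from h import *
s=camera("scene");st=read_state();print(st["ee_pos"],st["ft_force"],st["torque"])
cv2.imwrite("pics/s3.png",cv2.resize(s[105:190,175:260],(600,600),interpolation=cv2.INTER_CUBIC))
E
```

```text
t 9.65 shift/0.3 [ 0.0003 -0.      0.0437] turn/(pi/4) [0.0004 0.     0.0006] |mm| 13.1 deg 0.04
[ 0.56805298 -0.21098386  0.15303861] [ 0.39914904 -0.83237922 -2.77119817] [ 0.00719513  0.05908409 -0.08359112]
```

View pics/s3.png

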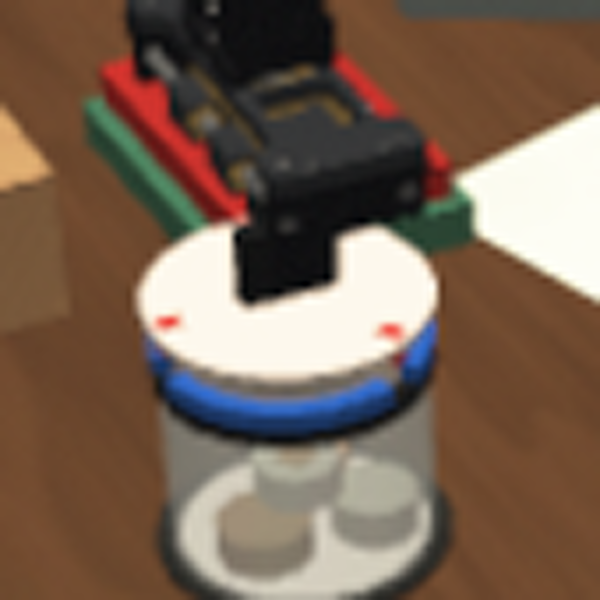

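The crop shows the lid level just above the collar (plate columns 138–438, collar 148–436), with the right lug at (400,358) above its notch at (405,365). I'll continue down gently.

Request:
{"name": "drive_tool", "arguments": {
  "increments": [
    [0,0,0.003,0,0,0],
    [0,0,0.006,0,0,0],
    [0,0,0.009,0,0,0],
    [0,0,0.011,0,0,0],
    [0,0,0.012,0,0,0]
  ]
}}

```text
time: 10.12
ee_pos: [0.5681, -0.211, 0.1495]
eef_rot: [0.012, 1.0, 0.0, -0.0]
ft_force: [-0.5, 0.3, -2.3]
width: 0.0138
grip_force: 35.0
```

Request:
{"name": "drive_tool", "arguments": {
  "increments": [
    [0,0,0.003,0,0,0],
    [0,0,0.006,0,0,0],
    [0,0,0.008,0,0,0],
    [0,0,0.01,0,0,0],
    [0,0,0.01,0,0,0]
  ]
}}

```text
time: 10.53
ee_pos: [0.5681, -0.211, 0.1465]
eef_rot: [0.012, 1.0, 0.0, -0.0]
ft_force: [0.0, -0.4, -3.3]
width: 0.0134
grip_force: 35.0
```

Request:
{"name": "drive_tool", "arguments": {
  "increments": [
    [0,0,0.002,0,0,0],
    [0,0,0.004,0,0,0],
    [0,0,0.006,0,0,0],
    [0,0,0.008,0,0,0],
    [0,0,0.008,0,0,0]
  ]
}}

```text
time: 10.95
ee_pos: [0.568, -0.211, 0.1441]
eef_rot: [0.012, 1.0, 0.0, -0.0]
ft_force: [-0.3, -0.1, -3.1]
width: 0.014
grip_force: 35.0
```

Request:
{"name": "drive_tool", "arguments": {
  "increments": [
    [0,0,0.002,0,0,0],
    [0,0,0.004,0,0,0],
    [0,0,0.006,0,0,0],
    [0,0,0.008,0,0,0],
    [0,0,0.008,0,0,0]
  ]
}}

```text
time: 11.37
ee_pos: [0.568, -0.211, 0.1417]
eef_rot: [0.012, 1.0, 0.0, -0.0]
ft_force: [-1.3, 0.1, -2.2]
width: 0.0136
grip_force: 35.0
```

Request:
{"name": "drive_tool", "arguments": {
  "increments": [
    [0,0,0.002,0,0,0],
    [0,0,0.004,0,0,0],
    [0,0,0.006,0,0,0],
    [0,0,0.007,0,0,0],
    [0,0,0.007,0,0,0]
  ]
}}

```text
time: 11.78
ee_pos: [0.568, -0.211, 0.1396]
eef_rot: [0.012, 1.0, 0.0, -0.0]
ft_force: [-0.1, 0.5, -2.5]
width: 0.0134
grip_force: 35.0
```

Request:
{"name": "drive_tool", "arguments": {
  "increments": [
    [0,0,0.002,0,0,0],
    [0,0,0.004,0,0,0],
    [0,0,0.005,0,0,0],
    [0,0,0.005,0,0,0],
    [0,0,0.005,0,0,0]
  ]
}}

```text
time: 12.2
ee_pos: [0.5681, -0.211, 0.1382]
eef_rot: [0.012, 1.0, 0.0, -0.0]
ft_force: [-1.1, -0.2, -2.6]
width: 0.0137
grip_force: 35.0
```

Request:
{"name": "drive_tool", "arguments": {
  "increments": [
    [0,0,0.002,0,0,0],
    [0,0,0.004,0,0,0],
    [0,0,0.005,0,0,0],
    [0,0,0.005,0,0,0],
    [0,0,0.005,0,0,0]
  ]
}}

```text
time: 12.62
ee_pos: [0.5683, -0.2111, 0.1371]
eef_rot: [0.012, 1.0, 0.0, 0.0]
ft_force: [0.9, 0.8, 3.7]
width: 0.0136
grip_force: 35.0
```

Request:
{"name": "drive_tool", "arguments": {
  "increments": [
    [0,0,0.002,0,0,0],
    [0,0,0.003,0,0,0],
    [0,0,0.004,0,0,0],
    [0,0,0.004,0,0,0],
    [0,0,0.004,0,0,0]
  ]
}}

```text
time: 13.03
ee_pos: [0.5685, -0.2111, 0.1368]
eef_rot: [0.012, 1.0, 0.0, 0.001]
ft_force: [-3.2, 2.7, 13.6]
width: 0.014
grip_force: 35.0
```

Request:
{"name": "drive_tool", "arguments": {
  "increments": [
    [0,0,-0.004,0,0,0],
    [0,0,-0.004,0,0,0],
    [0,0,-0.004,0,0,0],
    [0,0,-0.004,0,0,0],
    [0,0,-0.004,0,0,0]
  ]
}}

```text
time: 13.45
ee_pos: [0.5684, -0.2111, 0.1369]
eef_rot: [0.012, 1.0, -0.0, 0.0]
ft_force: [1.8, -0.5, 3.3]
width: 0.0137
grip_force: 35.0
```

```bash
python3 - <<'E'
from h import *
s=camera("scene");st=read_state();print(st["ee_pos"],st["ft_force"],st["torque"])
cv2.imwrite("pics/s4.png",cv2.resize(s[105:190,175:260],(600,600),interpolation=cv2.INTER_CUBIC))
E
```

```text
[ 0.56839473 -0.21112705  0.13690517] [ 2.58412077 -0.74356141  4.16376794] [ 0.02457129 -0.06519782 -0.03951354]
```

View pics/s4.png

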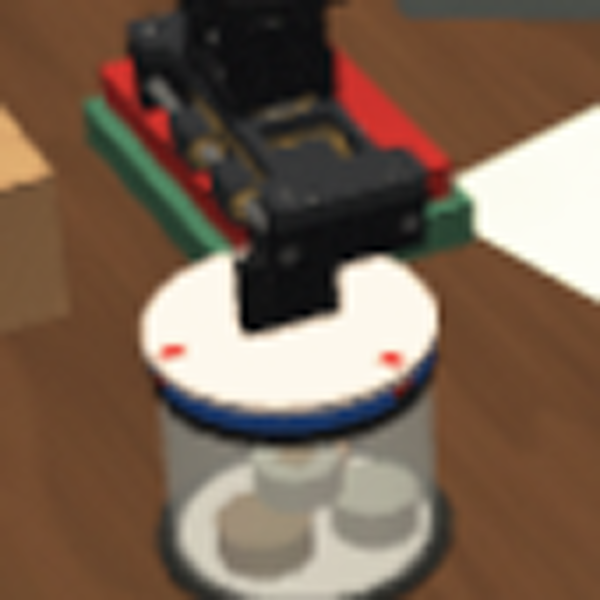

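The plate now sits directly on the blue collar, with no white gap, and lug red shows inside the notches at (400,388) and (160,383): seated. I'll release.

Request:
{"name": "drive_tool", "arguments": {
  "increments": [
    [0,0,-0.001,0,0,0],
    [0,0,-0.001,0,0,0],
    [0,0,-0.001,0,0,0],
    [0,0,-0.001,0,0,0],
    [0,0,-0.001,0,0,0]
  ],
  "claw": 0
}}

```text
time: 13.92
ee_pos: [0.5679, -0.211, 0.1368]
eef_rot: [0.012, 1.0, 0.0, -0.0]
ft_force: [0.3, -0.6, -0.5]
width: 0.0389
grip_force: 0.0
```

Request:
{"name": "drive_tool", "arguments": {
  "increments": [
    [0,0,0,0,0,0],
    [0,0,0,0,0,0],
    [0,0,0,0,0,0],
    [0,0,0,0,0,0],
    [0,0,0,0,0,0]
  ]
}}

```text
time: 14.33
ee_pos: [0.5681, -0.211, 0.1371]
eef_rot: [0.012, 1.0, 0.0, 0.0]
ft_force: [0.1, 0.4, 0.7]
width: 0.0724
grip_force: 0.0
```

Request:
{"name": "drive_tool", "arguments": {
  "increments": [
    [0,0,0,0,0,0],
    [0,0,0,0,0,0],
    [0,0,0,0,0,0],
    [0,0,-0.02,0,0,0],
    [0,0,-0.04,0,0,0]
  ]
}}

```text
time: 14.75
ee_pos: [0.5679, -0.211, 0.1494]
eef_rot: [0.012, 1.0, 0.0, -0.0]
ft_force: [0.0, -0.1, 0.1]
width: 0.0869
grip_force: 0.0
```

Request:
{"name": "drive_tool", "arguments": {
  "increments": [
    [0,0,-0.1,0,0,0],
    [0,0,-0.2,0,0,0],
    [0,0,-0.3,0,0,0],
    [0,0,-0.4,0,0,0],
    [0,0,-0.45,0,0,0]
  ]
}}

```text
time: 15.17
ee_pos: [0.5687, -0.2119, 0.2885]
eef_rot: [0.012, 1.0, -0.0, 0.002]
ft_force: [0.7, -0.3, 0.5]
width: 0.087
grip_force: 0.0
```

```bash
python3 - <<'E'
from h import *
s=camera("scene");w=camera("wrist")
a=cv2.resize(s[105:190,175:260],(400,400),interpolation=cv2.INTER_CUBIC);b=cv2.resize(w[:,64:448],(400,400))
cv2.imwrite("pics/s5.png",np.hstack([a,b]));print(read_state()["ft_force"])
E
```

```text
[-0.40829239  0.32785447  0.44869431]
```

View pics/s5.png

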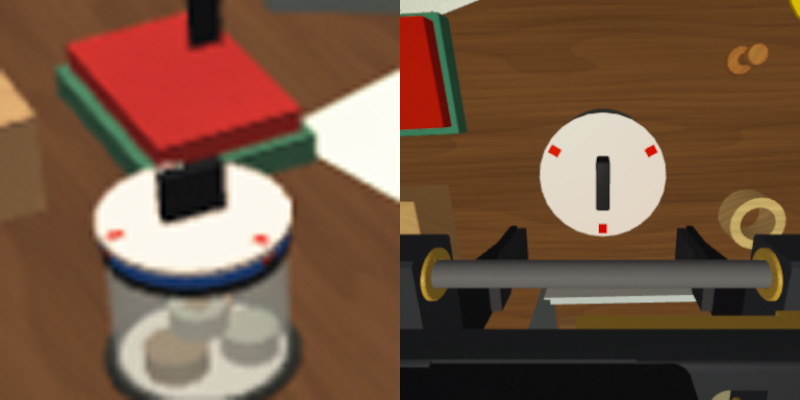

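The lid is level and fully down on the collar (scene crop (193,220); wrist (603,175)), the gripper is clear and the bystanders in view look undisturbed.

```bash
python3 -c "from bench import *;print(close_job())"
```

```text
the job is handed in; nothing more can be done
None
```

The white lid is on the tub with its red lugs in the collar notches, level and fully down in the last pictures; I released it, moved the gripper clear, and handed the job in at about 15 s (no verdict was returned).

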